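# Set the polariser ring to the green mark and press the test button

### The arm

A 6-joint arm with a two-finger parallel gripper is mounted at the origin on the work surface. World frame = base frame: x ahead of the robot, y to its left, z up, the work surface at z = 0. Lengths are in m, angles in rad, forces in N, time in s.
With the tool pointing down it reaches from about 0.375 to 0.975 m from the base axis. Payload 3.8 kg.
Tool frame: the origin (TCP) lies on the mounting face of the last link; the fingertips stand 173 mm ahead of it and the grasp point (between the pads) lies 155 mm ahead of it; z points along the fingers, y is the line along which they close (so a half turn about z gives the same grasp; the last joint's range is limited). The gripper opens to 85 mm and grips with 20 to 120 N. Pads are 22 mm wide; open, the fingers measure 114 mm over their backs; the gripper's body (76 mm by 85 mm) begins 54 mm behind the grasp point. The pads swing forward as they close: fully open they stand 13 mm farther back than shut.
Start: joints at [-1.197, 0.264, 1.604, -0, 1.274, -0.037], TCP at [0.27, -0.619, 0.405] pointing down, gripper open.
Joint ranges: [-2.63, 2.63], [-0.94, 2.18], [0.31, 2.57], [-1.31, 4.45], [0, 2.66], [-2.55, 2.55]. Speed limits (rad/s): [2.57, 2.57, 3.14, 3.14, 3.14, 3.14].

### API

Orientations are given as a rotation vector (axis times angle).
In Python, from workcell import bot gives the robot as it stands.
- The arm moves only by the tool drive_tool, never from a script. Its argument "increments" is a list of rows, each an object with "delta_pos": the shift along the tool's x, y, z in mm, a list of three; "turn": the turn about the tool's z in rad; "jaw": the opening, from -1 (shut) to 1 (fully open). A call has 1 to 8 rows; each row shifts and turns the commanded pose from where the row before left it, along the tool's axes as they then stand; what a row does not reach is not made up. A row lasts 1/12 s, in which the tool goes at most 41.7 mm and 7.16 degrees, less where a joint would pass 70% of its speed; a pose out of reach is approached as far as the arm can. A call is refused whole if a number of a shift passes 41.7 or a number of a turn 0.125, either way. A call with a gripper value outside its range is refused whole. The fingers move at their own pace and stop on an object; "grip_force" is the grip in N (left out, the last holds). Time passes only in rows, so rows that do not move let the fingers close. It gives the time, the measured TCP pose, the force, the opening and the grip force at its end, in the units of the state.
- bot.read_state(): the state, without advancing time (a new reading comes with each control period).
- bot.read_camera(name): name is "side" or "top"; returns a dict with "pixels" (420x560x3 uint8, red, green, blue), "fovy" (degrees; the focal length in pixels is half the picture's height over the tangent of half this angle, whatever the lens; pixels are square), "cx", "cy" (the principal point, pixels), "camera_from_world" (4x4, takes a point from world to camera coordinates). Camera axes: x right, y down, z forward; pixel columns grow to the right and rows downward; lengths in m; the calibration is good to about 2 mm. A picture is of the moment at which its call begins. There is no depth.
- bot.finish_job(): hands the job in; it is judged then, once.
The state is a dict: "time": time; "q": joint angles; "joint_vel": joint speeds; "joint_torque": joint torques, N m; "tool_pos": TCP position; "tcp_rot": TCP orientation; "wrist_force": force on the tool from outside, world axes, zero at the start; "torque": the same for the moment, N m; "width": opening from 0.0 (shut) to 1.0 (fully open); "grip_force": force on a finger pad.
Only numpy, scipy, OpenCV 4.12 (cv2) and the standard library are available. Lean on these libraries where they do the work, as an engineer would, in place of code of your own. Each camera call takes 0.05 s, during which the arm holds its last target. There are 200 camera calls.

### The job

On the round polariser stage, push the orange lever paddle round until the tip of its red pointer lies on the green dot of the scale; then, with the pointer there, press the red button on the grey box fully down and let it come up again. Only push with the fingers: do not grip the paddle, do not lift the ring out of the stage, and leave the other things where they stand.

Things in the scene. Friction and masses are not known exactly. Their poses are not given: they have to be found in the camera images.
- stage: Fixed round grey lamp housing, 290 mm diameter, 45 mm high, with a white scale rim with black ticks on its top. Origin: centre of its underside, on the vertical axis of the ring. Its x axis points away from the scale: the scale and lever are on its -x side.
- ring (a joint): Turning angle (rad) of the aluminium polariser ring (128 mm diameter, top 62 mm above the work surface) with its lever, about the vertical stage axis. 0: lever along the stage's -x; grows counter-clockwise seen from above; stops at -1.35 and 1.35. Moderate friction (a push of about 1 to 1.5 N on the paddle turns it) keeps it where it is left; no spring, no detents.
- ring_lift (a joint): Height (m) of the drop-in ring above its seat: 0 seated, up to 0.04. It is held down only by its own weight (about 3 to 5 N).
- paddle_top (a point): Centre of the top of the upright orange lever paddle, 95 mm from the stage axis, 100 mm above the work surface. The paddle is 12 mm thick along the arc, 18 mm along the radius and 43 mm tall (from 57 to 100 mm height); it stands on the lever, a radial aluminium bar 14 mm wide whose top is 57 mm above the work surface and which ends 107 mm from the axis.
- pointer_tip (a point): Tip of the thin red pointer that prolongs the lever outwards, 127 mm from the stage axis, 52 mm above the work surface; in line with the axis and the paddle.
- paddle_left: One half (6 mm thick) of the orange paddle, the face on the clockwise side seen from above. Origin: centre of that half's foot.
- paddle_right: The other half (6 mm thick) of the orange paddle, the face on the counter-clockwise side seen from above. Origin: centre of that half's foot.
- dot_green: Green dot, 16 mm diameter, flat on the scale 46 mm above the work surface, fixed, 127 mm from the stage axis; the mark to set. Four dots (green, yellow, blue, black) stand 30 and 60 degrees to either side of the stage's -x axis, in an order that varies.
- button_box: Fixed grey box, 85 x 85 x 45 mm high, with a red push button (32 mm diameter) in a black housing in the middle of its top. Origin: centre of its underside.
- button (a joint): Travel (m) of the red button: 0 up, 0.006 fully down. Pressed straight down; spring return; about 5 N when fully down.
- button_top (a point): Centre of the top face of the red button, 63 mm above the work surface when up; its fixed black housing (48 mm diameter) is 57 mm high, so the button is flush with it when fully down.
- lens_puck: Loose black puck with an amber lens, 34 mm diameter, 29 mm high, standing on the back of the stage. Origin: centre of its underside. To be left alone.
- heat_sink: Loose finned aluminium heat sink, 32 x 32 x 30 mm, standing on the back of the stage. Origin: centre of its underside. To be left alone.
- spray_bottle: Loose white bottle with a blue cap, 48 mm diameter, 110 mm high, to the left of the button box (seen from the robot). Origin: centre of its underside. To be left alone.
- screwdriver: Loose screwdriver with a yellow handle, 180 mm long, lying on the mat at the robot's right. To be left alone.
Not all that is in view belongs to the job. Several things have the shape of the button_box; the one meant has the colours described above.

How it is judged:
On the way, in this order (a step that is already met when the one before it is completed fails the run):
1. the pointer tip is brought onto the green dot (horizontal distance between pointer_tip and dot_green below 0.008 m), for 0.3 s.
2. the button is pressed fully down while the pointer is on the green dot (horizontal distance between pointer_tip and dot_green below 0.008 m and value of joint button above 0.0045 m), for 0.05 s.
At the end, for the whole second after the job is handed in: The pointer tip lies within 8 mm of the green dot's centre (on the dot), the ring is at rest and seated, and the button, pressed at least 4.5 mm after the ring was set, is up again (horizontal distance between pointer_tip and dot_green below 0.008 m and value of joint button below 0.0015 m and value of joint ring_lift below 0.002 m and velocity of joint ring between -0.05 and 0.05 rad/s); the robot touches nothing.
It fails at once if the button is pressed while the pointer is off the green dot (not (horizontal distance between pointer_tip and dot_green below 0.008 m) and value of joint button above 0.0025 m).
It fails at once if the ring is lifted from its seat by more than 5 mm (value of joint ring_lift above 0.005 m).
It fails at once if the paddle is gripped (pressed by the fingers on both faces at once) (contact force between the fingers and paddle_left above 2 N and contact force between the fingers and paddle_right above 2 N).
It fails at once if the puck, heat sink, bottle or screwdriver is moved by more than 15 mm (distance of any of lens_puck, heat_sink, spray_bottle, screwdriver from where it was at the start of the episode above 0.015 m).
It also fails if it takes over 48 s, if anything falls off the work surface, if the arm or the gripper's body presses on something with over 40 N, if the wrist force passes 120 N, or if a joint passes its speed limit or range.

## Working session

There is one attempt and no reset: what is moved stays moved. The work goes in short steps, Python scripts to look and compute and a tool call to move; the robot and the scene stay as the last step left them, time stands still between calls to the robot, and variables do not carry over. Pictures are saved under pics/ and viewed, at most 10 in all, crops included, and the job is handed in when it is done.

Besides the shell and the picture viewer there is one more tool, called in YAML: its name, and indented under it one key for each argument. drive_tool: Moves the arm, as the interface text tells. Its arguments: {"type":"object","properties":{"increments":{"type":"array"},"grip_force":{"type":"number"}},"required":["increments"]}

```bash
mkdir -p pics; ls
cat > h.py <<'E'
import numpy as np, cv2
from workcell import bot
def cam(n,save=None):
    c=bot.read_camera(n)
    if save: cv2.imwrite(f'pics/{save}.png',c['pixels'][:,:,::-1])
    return c
def ray(c,u,v,z):
    f=c['pixels'].shape[0]/2/np.tan(np.radians(c['fovy'])/2)
    T=np.array(c['camera_from_world']);R=T[:3,:3];o=-R.T@T[:3,3]
    d=R.T@np.array([(u-c['cx'])/f,(v-c['cy'])/f,1])
    return o+d*(z-o[2])/d[2]
def proj(c,p):
    f=c['pixels'].shape[0]/2/np.tan(np.radians(c['fovy'])/2)
    T=np.array(c['camera_from_world']);q=T[:3,:3]@p+T[:3,3]
    return f*q[0]/q[2]+c['cx'],f*q[1]/q[2]+c['cy']
E
python3 - <<'E'
from h import *
for n in('top','side'):
    c=cam(n,n+'0');print(n,c['fovy'],c['cx'],c['cy'],np.round(c['camera_from_world'],3).tolist(), {k:v for k,v in c.items() if k not in('pixels','camera_from_world')})
print(bot.read_state())
E
```

```text
pics
top 46.39988379527783 279.9288734408545 205.80160402846457 [[-0.028, -1.0, -0.008, 0.029], [-0.999, 0.028, -0.046, 0.548], [0.046, 0.007, -0.999, 1.593], [0.0, 0.0, 0.0, 1.0]] {'fovy': 46.39988379527783, 'cx': 279.9288734408545, 'cy': 205.80160402846457}
side 56.517830216468724 280.0738352707727 206.05490759552436 [[-0.999, -0.054, -0.009, 0.56], [-0.036, 0.781, -0.624, 0.058], [0.041, -0.622, -0.782, 1.01], [0.0, 0.0, 0.0, 1.0]] {'fovy': 56.517830216468724, 'cx': 280.0738352707727, 'cy': 206.05490759552436}
{'time': 0.1, 'q': array([-1.19687275e+00,  2.64694086e-01,  1.60524978e+00, -6.70004866e-06,
        1.27371621e+00, -3.69107840e-02]), 'joint_vel': array([-0.00049381, -0.00268621, -0.00261638, -0.0006946 , -0.00091362,
       -0.00039885]), 'joint_torque': array([ 3.51869621e-04, -5.16706860e+01, -3.68589878e+01, -5.18317165e-06,
        6.31597926e-03, -5.02571851e-07]), 'tool_pos': array([ 0.26945392, -0.61854436,  0.40346853]), 'tcp_rot': array([-3.07354881e+00, -6.40395713e-01,  5.54197843e-04]), 'wrist_force': array([-0.34646562,  0.76687806,  0.48354173]), 'torque': array([ 3.69553464e-02, -9.61746343e-03, -8.95942484e-05]), 'grip_force': 0.0, 'width': 1.0005969292429238}
```

View pics/top0.png

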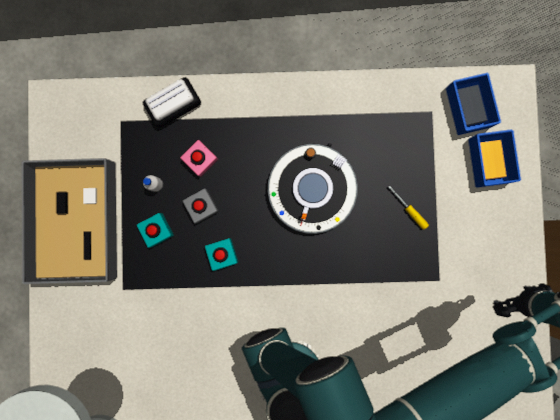

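View pics/side0.png

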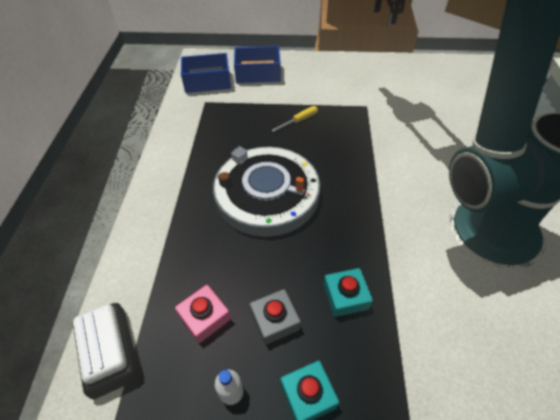

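The top view shows the stage at about (312,189), with the orange paddle at (304,215). The dots are green (274,194), blue (282,213), black (319,228) and yellow (338,219). Things that could be taken for the button box in the top view are grey (199,206), pink (198,157), teal (153,230) and teal (220,254). I choose the grey one, which has the bottle to its left at (152,183). The side view agrees, with the grey box at (275,315).

```bash
cat > meas.py <<'E'
from h import *
def blobs(c,lo,hi,box,amin=4):
    hsv=cv2.cvtColor(c['pixels'],cv2.COLOR_RGB2HSV)
    m=cv2.inRange(hsv,lo,hi)
    if lo[0]==0 and hi[0]<=8: m|=cv2.inRange(hsv,(172,lo[1],lo[2]),(180,255,255))
    k=np.zeros_like(m);x0,y0,x1,y1=box;k[y0:y1,x0:x1]=m[y0:y1,x0:x1]
    n,_,s,ce=cv2.connectedComponentsWithStats(k)
    return [(s[i,4],ce[i]) for i in range(1,n) if s[i,4]>=amin]
E
python3 - <<'E'
from meas import *
t=cam('top');s=cam('side')
boxes={'top':(260,140,365,240),'side':(205,140,330,240)}
for n,c in(('top',t),('side',s)):
    b=boxes[n]
    for name,lo,hi,z in(('green',(40,80,40),(85,255,255),.046),('blue',(105,130,60),(130,255,255),.046),('yellow',(22,120,80),(35,255,255),.046),('orange',(5,130,60),(18,255,255),.1),('red',(0,130,60),(4,255,255),.052)):
        for a,p in blobs(c,lo,hi,b): print(n,name,a,p.round(1),ray(c,*p,z).round(4))
    rb=(185,190,215,222) if n=='top' else (258,292,292,325)
    for a,p in blobs(c,(0,120,60),(8,255,255),rb,20): print(n,'button',a,p.round(1),ray(c,*p,.063).round(4))
    # white rim outline (top z .045)
    hsv=cv2.cvtColor(c['pixels'],cv2.COLOR_RGB2HSV);m=cv2.inRange(hsv,(0,0,130),(180,70,255))
    k=np.zeros_like(m);x0,y0,x1,y1=b;k[y0:y1,x0:x1]=m[y0:y1,x0:x1]
    cs,_=cv2.findContours(k,cv2.RETR_EXTERNAL,cv2.CHAIN_APPROX_NONE);q=cv2.convexHull(max(cs,key=cv2.contourArea))[:,0]
    w=np.array([ray(c,*p,.045)[:2] for p in q]);ce,r=cv2.minEnclosingCircle((w*1000).astype(np.float32));print(n,'rim',ce,r)
a=cv2.resize(t['pixels'][140:240,262:362],(400,400),interpolation=cv2.INTER_CUBIC)
b=cv2.resize(t['pixels'][130:280,130:240],(293,400),interpolation=cv2.INTER_CUBIC)
cv2.imwrite('pics/crop1.png',np.hstack([a,b])[:,:,::-1])
E
```

```text
top green 17 [273.2 193.8] [0.5867 0.0334 0.046 ]
top blue 14 [281.5 212.5] [0.5257 0.0085 0.046 ]
top yellow 17 [336.8 218.8] [ 0.5004 -0.168   0.046 ]
top orange 57 [310.1 152.4] [ 0.7087 -0.086   0.1   ]
top orange 26 [303.7 216. ] [ 0.5111 -0.0601  0.1   ]
top button 93 [198.2 205. ] [0.5565 0.2726 0.063 ]
top rim (602.1541748046875, -93.53303527832031) 142.63543701171875
side green 15 [268.3 220.3] [0.5879 0.035  0.046 ]
side blue 9 [292.7 213.1] [0.528  0.0096 0.046 ]
side yellow 9 [304.4 163.7] [ 0.5008 -0.1671  0.046 ]
side orange 39 [223.8 175.9] [ 0.7071 -0.0604  0.1   ]
side orange 100 [299.4 182.4] [ 0.5139 -0.047   0.1   ]
side button 208 [274.2 308.2] [0.5578 0.2738 0.063 ]
side rim (603.2125854492188, -90.97032928466797) 142.56837463378906
```

View pics/crop1.png

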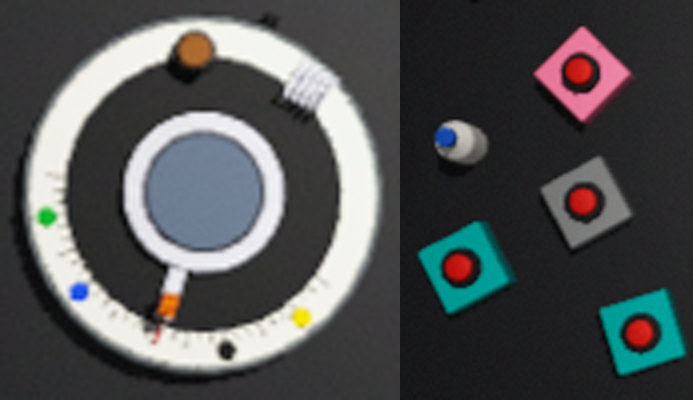

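The crop shows the grey box at crop (583,202), with its red button and black housing. The red pointer tip is at about crop (154,340), between the blue and black dots. The dot distances fit 30° and 120° chords at 127 mm, so the stage centre is about (0.602,-0.092). Green is at bearing 97° and the pointer at about 161°, so I have to push about 64° clockwise. I start by turning the tool and closing the fingers.

drive_tool:
  increments:
    - {"delta_pos":[0,0,0],"turn":-0.12,"jaw":-1}
    - {"delta_pos":[0,0,0],"turn":-0.12,"jaw":-1}
    - {"delta_pos":[0,0,0],"turn":-0.12,"jaw":-1}
    - {"delta_pos":[0,0,0],"turn":-0.12,"jaw":-1}
    - {"delta_pos":[0,0,0],"turn":-0.12,"jaw":-1}
    - {"delta_pos":[0,0,0],"turn":-0.12,"jaw":-1}
    - {"delta_pos":[0,0,0],"turn":-0.12,"jaw":-1}
    - {"delta_pos":[0,0,0],"turn":-0.12,"jaw":-1}
  grip_force: 20

```text
time: 0.87
tool_pos: [0.2695, -0.6187, 0.4043]
tcp_rot: [-2.426, -1.995, -0.0]
wrist_force: [-0.8, -0.4, 0.2]
width: -0.004
grip_force: 0.0
```

drive_tool:
  increments:
    - {"delta_pos":[0,0,0],"turn":-0.12,"jaw":-1}
    - {"delta_pos":[0,0,0],"turn":-0.12,"jaw":-1}
    - {"delta_pos":[30,15,0],"turn":0,"jaw":-1}
    - {"delta_pos":[30,15,0],"turn":0,"jaw":-1}
    - {"delta_pos":[30,15,0],"turn":0,"jaw":-1}
    - {"delta_pos":[30,15,0],"turn":0,"jaw":-1}
    - {"delta_pos":[30,15,0],"turn":0,"jaw":-1}
    - {"delta_pos":[30,15,0],"turn":0,"jaw":-1}

```text
time: 1.53
tool_pos: [0.3525, -0.4338, 0.4044]
tcp_rot: [-2.177, -2.265, -0.0]
wrist_force: [-0.3, 0.3, 0.9]
width: 0.002
grip_force: 0.0
```

drive_tool:
  increments:
    - {"delta_pos":[30,16,0],"turn":0,"jaw":-1}
    - {"delta_pos":[30,16,0],"turn":0,"jaw":-1}
    - {"delta_pos":[30,16,0],"turn":0,"jaw":-1}
    - {"delta_pos":[30,16,0],"turn":0,"jaw":-1}
    - {"delta_pos":[30,16,0],"turn":0,"jaw":-1}
    - {"delta_pos":[30,16,0],"turn":0,"jaw":-1}
    - {"delta_pos":[30,16,0],"turn":0,"jaw":-1}
    - {"delta_pos":[0,0,0],"turn":0,"jaw":-1}

```text
time: 2.2
tool_pos: [0.4573, -0.2167, 0.4046]
tcp_rot: [-2.171, -2.27, -0.004]
wrist_force: [1.2, 0.4, -0.3]
width: 0.002
grip_force: 0.0
```

```bash
cat > st.py <<'E'
from h import *
from scipy.spatial.transform import Rotation as Ro
def st(target=None):
    s=bot.read_state();R=Ro.from_rotvec(s['tcp_rot']).as_matrix()
    print('t',round(s['time'],2),s['tool_pos'].round(4),'xang',np.degrees(np.arctan2(R[1,0],R[0,0])).round(1),'z',R[:,2].round(3),'q6',s['q'][5].round(2),'w',round(s['width'],2),'F',s['wrist_force'].round(1))
    if target is not None: print('tool delta mm',(R.T@(np.array(target)-s['tool_pos'])*1000).round(1))
E
python3 -c "
from st import *
st([.507,-.097,.245])"
```

```text
t 2.2 [ 0.4573 -0.2167  0.4046] xang 92.5 z [ 0.001  0.003 -1.   ] q6 -0.54 w 0.0 F [ 1.2  0.4 -0.3]
tool delta mm [117.   54.7 160. ]
```

drive_tool:
  increments:
    - {"delta_pos":[30,14,0],"turn":0,"jaw":-1}
    - {"delta_pos":[30,14,0],"turn":0,"jaw":-1}
    - {"delta_pos":[30,14,0],"turn":0,"jaw":-1}
    - {"delta_pos":[27,13,20],"turn":0,"jaw":-1}
    - {"delta_pos":[0,0,30],"turn":0,"jaw":-1}
    - {"delta_pos":[0,0,30],"turn":0,"jaw":-1}
    - {"delta_pos":[0,0,20],"turn":0,"jaw":-1}
    - {"delta_pos":[0,0,0],"turn":0,"jaw":-1}

```text
time: 2.87
tool_pos: [0.5035, -0.1014, 0.2994]
tcp_rot: [-2.17, -2.26, 0.008]
wrist_force: [-0.5, 0.0, -0.5]
width: -0.002
grip_force: 0.0
```

```bash
python3 -c "
from st import *
st([.507,-.097,.245])
t=cam('top');s=cam('side')
a=cv2.resize(t['pixels'][140:240,262:362],(400,400),interpolation=cv2.INTER_CUBIC)
b=cv2.resize(s['pixels'][110:240,200:330],(400,400),interpolation=cv2.INTER_CUBIC)
cv2.imwrite('pics/crop2.png',np.hstack([a,b])[:,:,::-1])"
```

```text
t 2.87 [ 0.5035 -0.1014  0.2994] xang 92.3 z [-0.01   0.002 -1.   ] q6 -0.29 w -0.0 F [-0.5  0.  -0.5]
tool delta mm [ 4.1  4.2 54.3]
```

View pics/crop2.png

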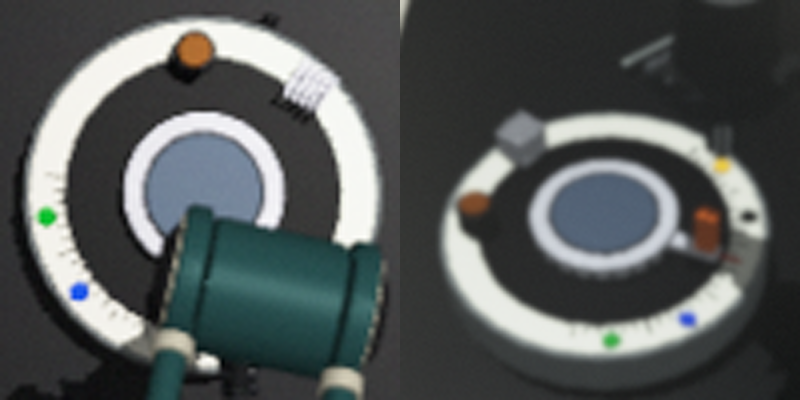

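In the side view the finger (crop 722,140) is clear of the paddle (706,228), on its counter-clockwise side. I descend.

drive_tool:
  increments:
    - {"delta_pos":[3,4,18],"turn":0,"jaw":-1}
    - {"delta_pos":[0,0,18],"turn":0,"jaw":-1}
    - {"delta_pos":[0,0,16],"turn":0,"jaw":-1}
    - {"delta_pos":[0,0,0],"turn":0,"jaw":-1}
    - {"delta_pos":[0,0,0],"turn":0,"jaw":-1}

```text
time: 3.38
tool_pos: [0.5104, -0.0993, 0.2539]
tcp_rot: [2.177, 2.264, 0.001]
wrist_force: [0.4, 0.4, 0.1]
width: 0.003
grip_force: 0.0
```

```bash
python3 -c "
from st import *
st([.507,-.097,.245])"
```

```text
t 3.38 [ 0.5104 -0.0993  0.2539] xang 92.3 z [ 0.001 -0.    -1.   ] q6 -0.28 w 0.0 F [0.4 0.4 0.1]
tool delta mm [ 2.5 -3.4  8.9]
```

drive_tool:
  increments:
    - {"delta_pos":[2,-3,7],"turn":0,"jaw":-1}
    - {"delta_pos":[5,0,0],"turn":0.05,"jaw":-1}
    - {"delta_pos":[5,0,0],"turn":0.05,"jaw":-1}
    - {"delta_pos":[5,0,0],"turn":0.05,"jaw":-1}
    - {"delta_pos":[5,0,0],"turn":0.05,"jaw":-1}
    - {"delta_pos":[5,0,0],"turn":0.05,"jaw":-1}
    - {"delta_pos":[5,0,0],"turn":0.05,"jaw":-1}
    - {"delta_pos":[5,0,0],"turn":0.05,"jaw":-1}

```text
time: 4.05
tool_pos: [0.5115, -0.0625, 0.2475]
tcp_rot: [2.538, 1.847, 0.003]
wrist_force: [0.4, -2.3, 0.0]
width: -0.001
grip_force: 0.6
```

drive_tool:
  increments:
    - {"delta_pos":[5,0,0],"turn":0.05,"jaw":-1}
    - {"delta_pos":[5,0,0],"turn":0.05,"jaw":-1}
    - {"delta_pos":[5,0,0],"turn":0.05,"jaw":-1}
    - {"delta_pos":[5,0,0],"turn":0.05,"jaw":-1}
    - {"delta_pos":[0,0,0],"turn":0,"jaw":-1}
    - {"delta_pos":[0,0,0],"turn":0,"jaw":-1}

```text
time: 4.55
tool_pos: [0.5188, -0.0438, 0.247]
tcp_rot: [2.707, 1.591, 0.003]
wrist_force: [0.7, 0.6, 0.7]
width: 0.001
grip_force: 0.0
```

```bash
cat > look.py <<'E'
from st import *
from meas import blobs
import sys
C=np.array([.602,-.092])
p=bot.read_state()['tool_pos'][:2]-C
st();print('tool polar',np.hypot(*p).round(4),np.degrees(np.arctan2(p[1],p[0])).round(1))
s=cam('side')
for a,q in blobs(s,(5,130,60),(18,255,255),(205,140,330,250)):
    w=ray(s,*q,.08);d=w[:2]-C;print('orange',a,q.round(1),w.round(3),np.hypot(*d).round(3),np.degrees(np.arctan2(d[1],d[0])).round(1))
if len(sys.argv)>1:
    t=cam('top')
    a=cv2.resize(t['pixels'][140:240,262:362],(400,400),interpolation=cv2.INTER_CUBIC)
    b=cv2.resize(s['pixels'][140:240,220:320],(400,400),interpolation=cv2.INTER_CUBIC)
    cv2.imwrite(f'pics/{sys.argv[1]}.png',np.hstack([a,b])[:,:,::-1])
E
python3 look.py crop3
```

```text
t 4.55 [ 0.5188 -0.0438  0.247 ] xang 60.9 z [ 0.002 -0.    -1.   ] q6 0.38 w 0.0 F [0.7 0.6 0.7]
tool polar 0.0962 149.9
orange 39 [223.8 175.9] [ 0.712 -0.079  0.08 ] 0.111 6.8
orange 86 [292.1 192.6] [ 0.531 -0.03   0.08 ] 0.094 138.6
```

View pics/crop3.png

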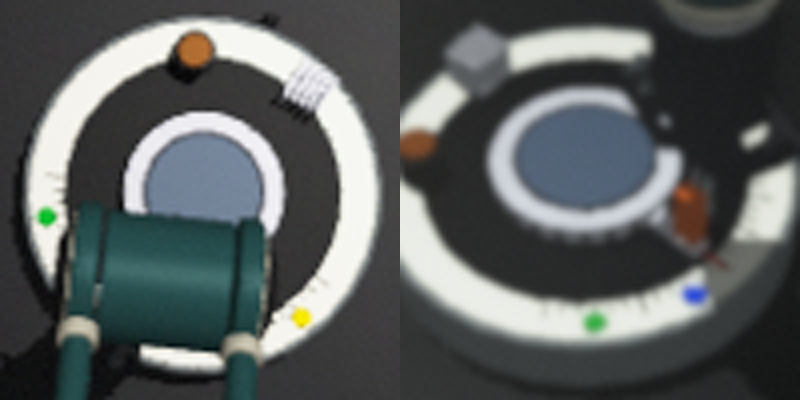

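In the side view the pointer (crop 720,262) is moving towards blue, and the paddle leads the tool by about 11°. There are about 42° to go, so I push 60 mm and look again.

drive_tool:
  increments:
    - {"delta_pos":[5,0,0],"turn":0.053,"jaw":-1}
    - {"delta_pos":[5,0,0],"turn":0.053,"jaw":-1}
    - {"delta_pos":[5,0,0],"turn":0.053,"jaw":-1}
    - {"delta_pos":[5,0,0],"turn":0.053,"jaw":-1}
    - {"delta_pos":[5,0,0],"turn":0.053,"jaw":-1}
    - {"delta_pos":[5,0,0],"turn":0.053,"jaw":-1}
    - {"delta_pos":[5,0,0],"turn":0.053,"jaw":-1}

```text
time: 5.23
tool_pos: [0.5397, -0.0168, 0.2459]
tcp_rot: [2.957, 1.059, -0.001]
wrist_force: [-0.3, -0.9, 0.6]
width: -0.002
grip_force: 0.6
```

drive_tool:
  increments:
    - {"delta_pos":[5,0,0],"turn":0.053,"jaw":-1}
    - {"delta_pos":[5,0,0],"turn":0.053,"jaw":-1}
    - {"delta_pos":[5,0,0],"turn":0.053,"jaw":-1}
    - {"delta_pos":[5,0,0],"turn":0.053,"jaw":-1}
    - {"delta_pos":[4,0,0],"turn":0.042,"jaw":-1}
    - {"delta_pos":[0,0,0],"turn":0,"jaw":-1}
    - {"delta_pos":[0,0,0],"turn":0,"jaw":-1}

```text
time: 5.82
tool_pos: [0.5597, -0.0034, 0.2458]
tcp_rot: [-3.067, -0.681, -0.0]
wrist_force: [0.4, 0.1, -0.1]
width: -0.001
grip_force: 0.0
```

```bash
python3 look.py crop4
```

```text
t 5.82 [ 0.5597 -0.0034  0.2458] xang 25.1 z [ 0.  0. -1.] q6 1.08 w -0.0 F [ 0.4  0.1 -0.1]
tool polar 0.0982 115.5
orange 39 [223.9 176.1] [ 0.712 -0.078  0.08 ] 0.111 7.1
orange 56 [273.2 200.8] [ 0.577 -0.001  0.08 ] 0.095 105.2
```

View pics/crop4.png

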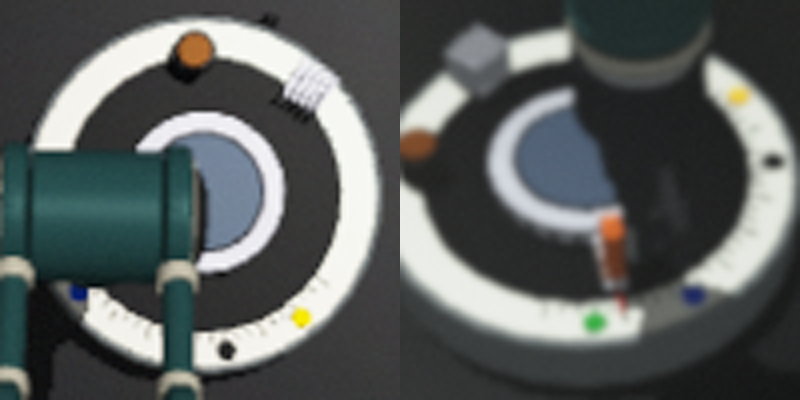

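The pointer tip is at side crop (623,308) and green at (596,322), about 8° short. I push 12 mm more, slowly.

drive_tool:
  increments:
    - {"delta_pos":[3,0,0],"turn":0.032,"jaw":-1}
    - {"delta_pos":[3,0,0],"turn":0.032,"jaw":-1}
    - {"delta_pos":[3,0,0],"turn":0.032,"jaw":-1}
    - {"delta_pos":[3,0,0],"turn":0.032,"jaw":-1}
    - {"delta_pos":[0,0,0],"turn":0,"jaw":-1}
    - {"delta_pos":[0,0,0],"turn":0,"jaw":-1}

```text
time: 6.42
tool_pos: [0.5706, 0.0013, 0.2456]
tcp_rot: [-3.104, -0.484, 0.001]
wrist_force: [-0.5, 0.1, -0.3]
width: 0.003
grip_force: 0.1
```

```bash
python3 look.py crop5; python3 -c "
from meas import *
c=cam('side')
for n,lo,hi,z in(('red',(0,90,50),(6,255,255),.052),('green',(40,80,40),(85,255,255),.046)):
  for a,p in blobs(c,lo,hi,(255,205,290,235),2): print(n,a,p,ray(c,*p,z).round(4))"
```

```text
t 6.42 [0.5706 0.0013 0.2456] xang 17.7 z [-0.  0. -1.] q6 1.22 w 0.0 F [-0.5  0.1 -0.3]
tool polar 0.0984 108.6
orange 40 [223.8 176. ] [ 0.712 -0.079  0.08 ] 0.111 7.0
orange 58 [268.8 200.9] [0.588 0.    0.08 ] 0.093 98.5
red 6 [269.5 215. ] [0.5857 0.0229 0.052 ]
green 14 [268.21428571 220.35714286] [0.5882 0.0352 0.046 ]
```

View pics/crop5.png

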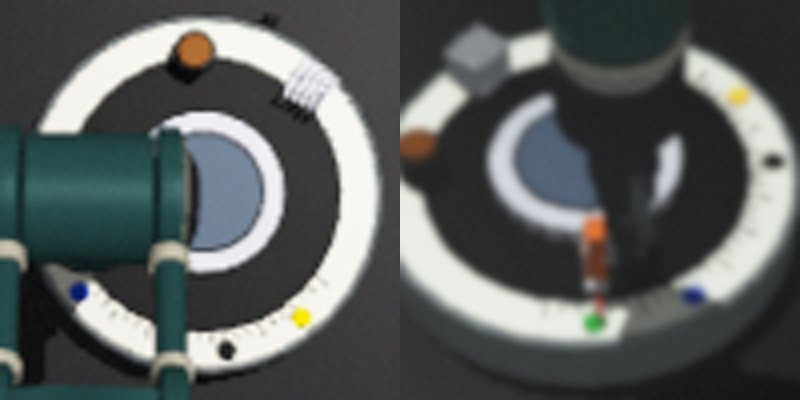

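The pointer is on the edge of green, with its red at side px (269.5,215) and the dot at (268.2,220.4), about 2° short. I nudge it 3 mm, then back off and rise.

drive_tool:
  increments:
    - {"delta_pos":[2,0,0],"turn":0.02,"jaw":-1}
    - {"delta_pos":[1,0,0],"turn":0.01,"jaw":-1}
    - {"delta_pos":[0,0,0],"turn":0,"jaw":-1}
    - {"delta_pos":[0,0,0],"turn":0,"jaw":-1}
    - {"delta_pos":[-5,0,0],"turn":0,"jaw":-1}
    - {"delta_pos":[-8,0,0],"turn":0,"jaw":-1}
    - {"delta_pos":[-8,0,0],"turn":0,"jaw":-1}
    - {"delta_pos":[0,0,-10],"turn":0,"jaw":-1}

```text
time: 7.23
tool_pos: [0.5505, -0.0039, 0.2535]
tcp_rot: [-3.11, -0.435, 0.01]
wrist_force: [-0.9, -0.8, -0.1]
width: 0.002
grip_force: 0.0
```

drive_tool:
  increments:
    - {"delta_pos":[0,0,-25],"turn":0,"jaw":-1}
    - {"delta_pos":[0,0,-25],"turn":0,"jaw":-1}
    - {"delta_pos":[0,0,-25],"turn":0,"jaw":-1}
    - {"delta_pos":[0,0,-25],"turn":0,"jaw":-1}
    - {"delta_pos":[0,0,0],"turn":0,"jaw":-1}
    - {"delta_pos":[0,0,0],"turn":0,"jaw":-1}

```text
time: 7.73
tool_pos: [0.5541, -0.0037, 0.3589]
tcp_rot: [3.11, 0.435, 0.009]
wrist_force: [-0.5, 0.8, -0.1]
width: -0.002
grip_force: 0.0
```

```bash
python3 -c "
from st import *
from meas import *
c=cam('side')
C=np.array([.602,-.092])
for n,lo,hi,z in(('red',(0,90,50),(6,255,255),.052),('green',(40,80,40),(85,255,255),.046),('orange',(5,130,60),(18,255,255),.08)):
  for a,p in blobs(c,lo,hi,(255,180,290,235),2):
    w=ray(c,*p,z);print(n,a,p.round(1),w.round(4),np.degrees(np.arctan2(*(w[:2]-C)[::-1])).round(1))
st([.557,.273,.345])
cv2.imwrite('pics/crop6.png',cv2.resize(c['pixels'][140:240,220:320],(500,500),interpolation=cv2.INTER_CUBIC)[:,:,::-1])
"
```

```text
red 8 [268.  214.5] [0.5895 0.0215 0.052 ] 96.3
green 15 [268.3 220.3] [0.5879 0.035  0.046 ] 96.3
orange 47 [267.  201.5] [0.5926 0.0025 0.08  ] 95.7
t 7.78 [ 0.5534 -0.0037  0.3569] xang 15.9 z [ 0.002 -0.    -1.   ] q6 1.24 w -0.0 F [ 0.8  0.5 -1.2]
tool delta mm [  79.3 -265.1   11.9]
```

View pics/crop6.png

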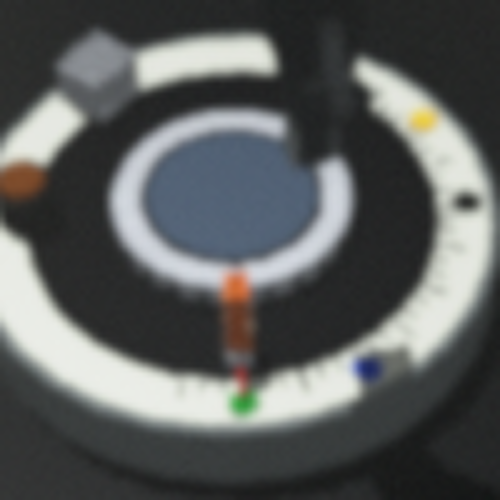

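The pointer points at the centre of the green dot, both at bearing 96.3°. I move over the button.

drive_tool:
  increments:
    - {"delta_pos":[9,-30,0],"turn":0,"jaw":-1}
    - {"delta_pos":[9,-30,0],"turn":0,"jaw":-1}
    - {"delta_pos":[9,-30,0],"turn":0,"jaw":-1}
    - {"delta_pos":[9,-30,0],"turn":0,"jaw":-1}
    - {"delta_pos":[9,-30,0],"turn":0,"jaw":-1}
    - {"delta_pos":[9,-30,0],"turn":0,"jaw":-1}
    - {"delta_pos":[9,-30,0],"turn":0,"jaw":-1}
    - {"delta_pos":[9,-30,0],"turn":0,"jaw":-1}

```text
time: 8.45
tool_pos: [0.5559, 0.2482, 0.3536]
tcp_rot: [3.11, 0.435, -0.005]
wrist_force: [0.4, 0.1, 0.1]
width: -0.0
grip_force: 0.0
```

drive_tool:
  increments:
    - {"delta_pos":[7,-25,0],"turn":0,"jaw":-1}
    - {"delta_pos":[0,0,25],"turn":0,"jaw":-1}
    - {"delta_pos":[0,0,25],"turn":0,"jaw":-1}
    - {"delta_pos":[0,0,0],"turn":0,"jaw":-1}
    - {"delta_pos":[0,0,0],"turn":0,"jaw":-1}

```text
time: 8.87
tool_pos: [0.5551, 0.2724, 0.3023]
tcp_rot: [3.109, 0.435, -0.011]
wrist_force: [-1.1, 0.1, 0.1]
width: -0.001
grip_force: 0.0
```

```bash
python3 -c "
from st import *
st([.557,.273,.236])"
```

```text
t 8.87 [0.5551 0.2724 0.3023] xang 15.9 z [-0.007 -0.003 -1.   ] q6 1.71 w -0.0 F [-1.1  0.1  0.1]
tool delta mm [ 2.5 -0.2 66.2]
```

drive_tool:
  increments:
    - {"delta_pos":[2,0,20],"turn":0,"jaw":-1}
    - {"delta_pos":[0,0,20],"turn":0,"jaw":-1}
    - {"delta_pos":[0,0,15],"turn":0,"jaw":-1}
    - {"delta_pos":[0,0,5],"turn":0,"jaw":-1}
    - {"delta_pos":[0,0,0],"turn":0,"jaw":-1}
    - {"delta_pos":[0,0,0],"turn":0,"jaw":-1}

```text
time: 9.37
tool_pos: [0.5592, 0.2734, 0.2468]
tcp_rot: [-3.111, -0.434, -0.002]
wrist_force: [-0.6, 0.4, 0.3]
width: -0.002
grip_force: 0.0
```

drive_tool:
  increments:
    - {"delta_pos":[0,0,5],"turn":0,"jaw":-1}
    - {"delta_pos":[0,0,5],"turn":0,"jaw":-1}
    - {"delta_pos":[0,0,3],"turn":0,"jaw":-1}
    - {"delta_pos":[0,0,2],"turn":0,"jaw":-1}
    - {"delta_pos":[0,0,0],"turn":0,"jaw":-1}
    - {"delta_pos":[0,0,0],"turn":0,"jaw":-1}

```text
time: 9.87
tool_pos: [0.56, 0.274, 0.2343]
tcp_rot: [-3.11, -0.435, -0.006]
wrist_force: [-2.0, -2.1, 15.2]
width: 0.001
grip_force: 7.1
```

drive_tool:
  increments:
    - {"delta_pos":[0,0,1.5],"turn":0,"jaw":-1}
    - {"delta_pos":[0,0,0],"turn":0,"jaw":-1}
    - {"delta_pos":[0,0,0],"turn":0,"jaw":-1}

```text
time: 10.12
tool_pos: [0.5601, 0.274, 0.2342]
tcp_rot: [-3.11, -0.435, -0.007]
wrist_force: [-5.4, -3.3, 22.0]
width: -0.0
grip_force: 10.6
```

The force rises with no more travel, so it has bottomed out. I check visually before lifting.

```bash
python3 -c "
from st import *
c=cam('side');st()
a=cv2.resize(c['pixels'][250:350,225:325],(500,500),interpolation=cv2.INTER_CUBIC)
cv2.imwrite('pics/crop7.png',a[:,:,::-1])"
```

```text
t 10.17 [0.56   0.274  0.2342] xang 15.9 z [ 0.004  0.001 -1.   ] q6 1.71 w -0.0 F [-5.5 -3.  20.6]
```

View pics/crop7.png

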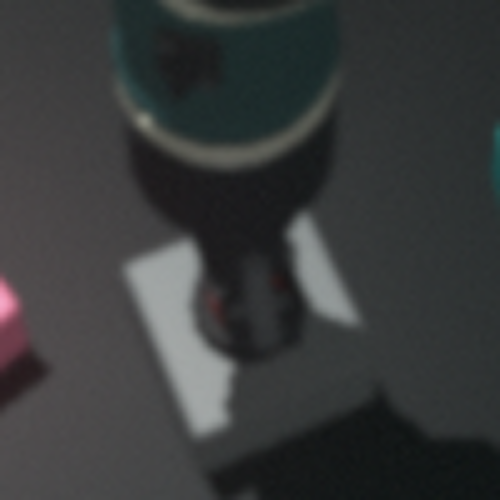

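The fingers sit on the button inside the housing, at crop (250,300). I release in small steps to read the force profile and confirm the travel.

drive_tool:
  increments:
    - {"delta_pos":[0,0,-3.5],"turn":0,"jaw":-1}
    - {"delta_pos":[0,0,0],"turn":0,"jaw":-1}
    - {"delta_pos":[0,0,0],"turn":0,"jaw":-1}

```text
time: 10.42
tool_pos: [0.5598, 0.2739, 0.2347]
tcp_rot: [-3.11, -0.435, -0.007]
wrist_force: [3.1, 0.5, 5.7]
width: -0.0
grip_force: 2.3
```

drive_tool:
  increments:
    - {"delta_pos":[0,0,-2],"turn":0,"jaw":-1}
    - {"delta_pos":[0,0,0],"turn":0,"jaw":-1}
    - {"delta_pos":[0,0,0],"turn":0,"jaw":-1}

```text
time: 10.67
tool_pos: [0.5594, 0.2738, 0.2354]
tcp_rot: [-3.111, -0.435, -0.004]
wrist_force: [4.1, 1.5, 4.6]
width: 0.001
grip_force: 2.1
```

drive_tool:
  increments:
    - {"delta_pos":[0,0,-2],"turn":0,"jaw":-1}
    - {"delta_pos":[0,0,0],"turn":0,"jaw":-1}
    - {"delta_pos":[0,0,0],"turn":0,"jaw":-1}

```text
time: 10.92
tool_pos: [0.5587, 0.2736, 0.2366]
tcp_rot: [-3.111, -0.435, 0.0]
wrist_force: [2.5, 0.9, 2.9]
width: 0.003
grip_force: 1.8
```

drive_tool:
  increments:
    - {"delta_pos":[0,0,-2],"turn":0,"jaw":-1}
    - {"delta_pos":[0,0,0],"turn":0,"jaw":-1}
    - {"delta_pos":[0,0,0],"turn":0,"jaw":-1}

```text
time: 11.17
tool_pos: [0.5583, 0.2734, 0.2383]
tcp_rot: [3.111, 0.435, -0.002]
wrist_force: [2.3, 0.9, 2.0]
width: -0.002
grip_force: 1.3
```

The spring slope is about 1 N/mm, from 5.7 N at bottom with travel still to come. That fits a full press, so I retreat.

drive_tool:
  increments:
    - {"delta_pos":[0,0,-5],"turn":0,"jaw":-1}
    - {"delta_pos":[0,0,-20],"turn":0,"jaw":-1}
    - {"delta_pos":[0,0,-30],"turn":0,"jaw":-1}
    - {"delta_pos":[0,0,-30],"turn":0,"jaw":-1}
    - {"delta_pos":[0,0,-30],"turn":0,"jaw":-1}
    - {"delta_pos":[0,0,0],"turn":0,"jaw":-1}
    - {"delta_pos":[0,0,0],"turn":0,"jaw":-1}
    - {"delta_pos":[0,0,0],"turn":0,"jaw":-1}

```text
time: 11.83
tool_pos: [0.5578, 0.2731, 0.3525]
tcp_rot: [3.111, 0.435, -0.005]
wrist_force: [-0.2, 0.1, 0.0]
width: -0.001
grip_force: 0.0
```

```bash
python3 -c "
from st import *
from meas import *
c=cam('side');st()
for n,lo,hi,z in(('red',(0,90,50),(6,255,255),.052),('green',(40,80,40),(85,255,255),.046)):
  for a,p in blobs(c,lo,hi,(255,205,290,235),2): print(n,a,p.round(1),ray(c,*p,z).round(4))
print(bot.finish_job())"
```

```text
t 11.88 [0.5576 0.273  0.3515] xang 15.9 z [-0.004 -0.002 -1.   ] q6 1.71 w -0.0 F [ 0.4  1.6 -0. ]
the job is handed in; nothing more can be done
None
```

I handed the job in at 11.9 s: the pointer measured on the green dot's bearing before the press, and the button was pressed to its stop and released; the last look before hand-in showed neither pointer nor dot, and the judge returned no verdict.

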